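Clear the filter funnel and show its stem to the inspection camera

TASK

The filtration is over: take the blue-handled cake press out of the white porcelain funnel and stand it gently in the beaker. Then lift the funnel, with its rubber stopper, up out of the filter flask and present it in the air to the inspection camera, mouth away, its stem pointing straight at the lens along the camera's line of sight, with the stem's end 10 cm in front of the lens. Finish while still holding it there, steady; leave the flask and everything else standing where it is.

Things in the scene. Friction and masses are not known exactly. Their poses are not given: they have to be found in the camera images.
- press_mid (a point): cake press (tamper), about 60 g: slim blue handle, 18 mm in diameter, on a round white foot 34 mm wide, 16 mm high; 125 mm tall in all. It starts upright, foot down on the perforated plate inside the funnel, its upper 95 mm above the funnel's rim. This point is half-way up its axis, 62.5 mm above its underside; z runs up the handle.
- press_foot (a point): centre of the underside of the cake press's foot; z runs up the handle.
- funnel_cup (a point): white porcelain funnel, 200 g, upright in the flask's neck: straight round cup, 62 mm outer diameter, 36 mm high (inside 54 wide, 30 deep), on a cone, a stem and a black rubber stopper fixed to the stem, which lifts straight out loosely. Grip the cup across its outside. This point: on the axis, half-way up the cup, 18 mm below the rim; z is the axis, from stem to mouth.
- funnel_tip (a point): end of the funnel's stem (13 mm in diameter), on the axis, 85 mm below the middle of the cup; hidden in the flask at the start. The stopper's flange (46 mm) rests on the flask's mouth 42 mm above this point. z is the axis, towards the mouth.
- flask: conical glass filter flask, loose, about 420 g: base 90 mm in diameter, 135 mm high to its mouth, neck 47 mm at the lip, with a short side arm along its x, reaching 58 mm from its axis at 106 mm height. Origin: centre of its underside, z up.
- beaker: low glass beaker, loose, about 130 g: 70 mm in outer diameter (72 at the lip), 92 mm high, inside 64 mm wide, inner floor 4 mm above the bench. Thin glass: touch down on its floor at 10 mm/s or slower, or let go a few mm above it. Origin: centre of its underside, z up.
- camera_head: fixed inspection camera, white and black tube up to 54 mm wide, 85 mm long, on a low stand (round base 110 mm wide), looking obliquely up towards the robot's side, line of sight 55 degrees above level. Origin: centre of the lens front, inside the pale ring light, 138 mm above the bench; z is the line of sight, out of the lens.
- view (a point): the viewing point: on the camera's line of sight, 100 mm in front of the lens (220 mm above the bench); z is the line of sight, away from the lens. The end of the funnel's stem belongs here.
- amber_1: bystander: amber reagent bottle with blue cap, 80 mm in diameter, 178 mm high. Origin: centre of its underside.
- amber_2: bystander: a second amber bottle with blue cap, 80 mm in diameter, 178 mm high. Origin: centre of its underside.
- orange_cap: bystander: small amber bottle with orange cap, 70 mm in diameter, 143 mm high. Origin: centre of its underside.
- cylinder: bystander: glass measuring cylinder on a blue foot 60 mm in diameter, 205 mm high. Origin: centre of its underside.
- wash_bottle: bystander: white wash bottle with red cap and bent spout, 72 mm in diameter, 190 mm high. Origin: centre of its underside.
- dish: bystander: glass crystallising dish, 90 mm in diameter, 38 mm high. Origin: centre of its underside.
Not all that is in view belongs to the job. What is shaped like the part that bears funnel_cup but pink or red is not meant.

How it is judged:
On the way, in this order (a step that is already met when the one before it is completed fails the run):
1. the cake press stands in the beaker, let go (horizontal distance between press_foot and beaker below 0.022 m and z of press_foot in the frame of beaker below 0.014 m and angle between beaker's own z axis and vertical below 0.1 rad and contact force between press and the fingers below 0.05 N), for 0.2 s.
2. the funnel is lifted clear of the flask's mouth (z of funnel_tip in the frame of flask above 0.14 m and contact force between funnel and the fingers above 0.5 N), for 0.1 s.
At the end, for the whole second after the job is handed in: The gripper holds the funnel still, touching no camera or flask: stem end within 22 mm of the viewing point, axis within 0.22 rad of the line of sight, mouth away. Press released in the beaker, foot under 14 mm above its underside; flask and beaker upright, moved under 40 mm (all of step 1 and distance between funnel_tip and view below 0.022 m and angle between the z axis of funnel_tip and the z axis of camera_head, either way round below 0.22 rad and z of funnel_cup in the frame of camera_head above 0.15 m and height (world z) of funnel_tip above 0.18 m and contact force between funnel and the fingers above 0.5 N and contact force between funnel and camera_stand below 0.05 N and contact force between funnel and flask below 0.05 N and linear speed of funnel below 0.02 m/s and angle between flask's own z axis and vertical below 0.1 rad and distance of each of flask, beaker from where it was at the start of the episode below 0.04 m); the arm keeps its last pose, push and grip.
It fails at once if the press strikes or is pushed against the beaker with more than 25 N (contact force between press and beaker above 25 N).
It fails at once if the press drops into the beaker (comes down inside it faster than 0.45 m/s, a fall of 10 mm) (linear speed of press above 0.45 m/s and horizontal distance between press_foot and beaker below 0.035 m and z of press_foot in the frame of beaker below 0.085 m).
It fails at once if the funnel knocks against the camera or its stand (contact force between funnel and camera_stand above 2 N).
It fails at once if the flask or the beaker is tipped, or pushed more than 40 mm (angle between any of flask, beaker's own z axis and vertical above 0.25 rad or distance of any of flask, beaker from where it was at the start of the episode above 0.04 m).
It fails at once if a bystander is knocked over or pushed more than 30 mm (distance of any of amber_1, amber_2, orange_cap, cylinder, wash_bottle, dish from where it was at the start of the episode above 0.03 m or angle between any of amber_1, amber_2, orange_cap, cylinder, wash_bottle, dish's own z axis and vertical above 0.25 rad).
It also fails if it takes over 64 s, if anything falls off the work surface, if the arm or the gripper's body presses on something with over 40 N, if the wrist force passes 120 N, or if a joint passes its speed limit or range.

ROBOT

A 6-joint arm with a two-finger parallel gripper is mounted at the origin on the work surface. World frame = base frame: x ahead of the robot, y to its left, z up, the work surface at z = 0. Lengths are in m, angles in rad, forces in N, time in s.
With the tool pointing down it reaches from about 0.425 to 0.95 m from the base axis. Payload 3.5 kg.
Tool frame: the origin (TCP) lies midway between the tips of the shut fingers; the grasp point (between the pads) lies 19 mm behind it (r.tcp_to_grasp is the distance from the TCP to the grasp point, in m); x points along the fingers, y is the direction in which the jaws open and shut, and the axes are right-handed (so a half turn about x gives the same grasp; the last joint's range is limited). The gripper opens to 85 mm and grips with 20 to 120 N. Pads are 22 mm wide; open, the fingers measure 114 mm over their backs; the gripper's body (76 mm by 85 mm) begins 54 mm behind the grasp point. The pads swing forward as they close: fully open they stand 13 mm farther back than shut.
Start: joints at [-1.44, 0.286, 1.577, -0, 1.279, -0.15], TCP at [0.187, -0.649, 0.231] pointing down, gripper open.
Joint ranges: [-2.77, 2.77], [-0.9, 2.22], [0.21, 2.48], [-1.53, 4.67], [0.24, 2.81], [-2.84, 2.84]. Speed limits (rad/s): [2.79, 2.79, 3.14, 3.14, 3.14, 3.14].

INTERFACE

Orientations are given as a 3x3 rotation matrix whose columns are the frame's x, y, z axes.
In Python, from plant import r, vision, order gives the robot as it stands. The module is installed in compiled form; this text tells all that it offers.
- The arm moves only by the shell command python3 -m handwheel 'ROWS'. ROWS is JSON, a list of rows, each a list of 3 entries, a list of its own where there are three numbers: the shift along the tool's x, y, z as a fraction of full scale, then the turn, a rotation vector about the tool's x, y, z as a fraction of full scale, then the gripper command: -1 is fully open, 1 is shut, values between are in proportion. In form: [[[x, y, z], [ax, ay, az], gripper], ...]. A call has 1 to 12 rows; each row is the pose to reach, as a shift and turn from the pose commanded when the call began, along the tool's axes at that moment, turning the shorter way round; what a row does not reach only later rows make up. Full scale, the value 1, is 500 mm for a shift and pi rad for a turn. A row lasts 1/8 s, in which the tool goes at most 62.5 mm and 10.7 degrees, less where a joint would pass 70% of its speed; a pose out of reach is approached as far as the arm can. A call with a number of a shift or a turn outside -1 to 1 is refused whole. A call with a gripper value outside its range is refused whole. The fingers move at their own pace and stop on an object; the grip force is fixed at half the most. Time passes only in rows, so rows that repeat a pose let the fingers close. It gives the time, the measured TCP pose, the force and the opening at its end, in the units of the state.
- r.get_obs(): the state, without advancing time (a new reading comes with each control period).
- vision.snapshot(name): name is "side" or "top" or "wrist"; returns a dict with "pixels" (480x640x3 uint8, red, green, blue), "vfov" (degrees; the focal length in pixels is half the picture's height over the tangent of half this angle, whatever the lens; pixels are square), "cx", "cy" (the principal point, pixels), "dist" ([k1, k2, p1, p2, k3] as OpenCV has them; the pictures are not rectified), "rvec" (rotation vector, rad) and "tvec" (3), from world to camera coordinates, as OpenCV has them. Camera axes: x right, y down, z forward; pixel columns grow to the right and rows downward; lengths in m; the calibration is good to about 2 mm. A picture is of the moment at which its call begins. There is no depth.
- order.job_done(): hands the job in, once; it reports no verdict.
The state is a dict: "time": time; "q": joint angles; "dq": joint speeds; "joint_torque": joint torques, N m; "tool_pos": TCP position; "tool_rot": TCP orientation; "force": force on the tool from outside, world axes, zero at the start; "torque": the same for the moment, N m; "opening": finger opening in m.
Only numpy, scipy, OpenCV 4.12 (cv2) and the standard library are available. Lean on these libraries where they do the work, as an engineer would, in place of code of your own. Each camera call takes 0.05 s, during which the arm holds its last target. There are 200 camera calls.

## Working session

There is one attempt and no reset: what is moved stays moved. The work goes in short steps, Python scripts to look and compute and a shell command to move; the robot and the scene stay as the last step left them, time stands still between calls to the robot, and variables do not carry over. Pictures are saved under pics/ and viewed, about 8 in all and at most 12, crops included, and the job is handed in when it is done.

```bash
mkdir -p pics; cat > h.py <<'E'
import numpy as np, cv2, pickle
from plant import r, vision, order
def snap(n,fn):
    s=vision.snapshot(n); cv2.imwrite(f'pics/{fn}.png',s['pixels'][:,:,::-1]); pickle.dump(s,open(f'pics/{fn}.pkl','wb')); return s
def K(s):
    f=240/np.tan(np.radians(s['vfov'])/2); return np.array([[f,0,s['cx']],[0,f,s['cy']],[0,0,1.]])
def ray(s,uv):
    p=cv2.undistortPoints(np.array([[uv]],float),K(s),np.array(s['dist'],float))[0,0]
    R=cv2.Rodrigues(np.array(s['rvec'],float))[0]; t=np.array(s['tvec'],float).ravel()
    return -R.T@t, R.T@np.array([p[0],p[1],1.])
def atz(s,uv,z):
    o,d=ray(s,uv); return o+d*(z-o[2])/d[2]
def tri(l):
    A=np.zeros((3,3));b=np.zeros(3)
    for s,uv in l:
        o,d=ray(s,uv); d=d/np.linalg.norm(d); P=np.eye(3)-np.outer(d,d); A+=P;b+=P@o
    x=np.linalg.solve(A,b); return x,[np.linalg.norm(np.cross(x-ray(s,uv)[0],ray(s,uv)[1]/np.linalg.norm(ray(s,uv)[1]))) for s,uv in l]
def proj(s,X):
    return cv2.projectPoints(np.array(X,float).reshape(-1,3),np.array(s['rvec'],float),np.array(s['tvec'],float),K(s),np.array(s['dist'],float))[0][:,0]
def load(fn): return pickle.load(open(f'pics/{fn}.pkl','rb'))
E
python3 -c "
from h import *
for n in ['side','top']:
    s=snap(n,n+'0'); print(n,s['vfov'],ray(s,(320,240)))
o=r.get_obs(); print(o['time'],o['tool_pos'],o['tool_rot'],o['opening'],r.tcp_to_grasp)"
```

```text
side 56.97136564093026 (array([0.13904009, 0.62143368, 0.72865472]), array([ 0.44543808, -0.65527047, -0.61008945]))
top 43.86442101309892 (array([ 0.26430028, -0.0065552 ,  1.77183546]), array([ 0.19248117, -0.0093985 , -0.98127397]))
0.1 [ 0.18700276 -0.64795362  0.23005379] [[-2.97450882e-04  2.77147451e-01 -9.60827353e-01]
 [ 2.17923365e-03 -9.60824934e-01 -2.77147428e-01]
 [-9.99997581e-01 -2.17630504e-03 -3.18170827e-04]] 0.08528820883875998 0.0187
```

View pics/top0.png

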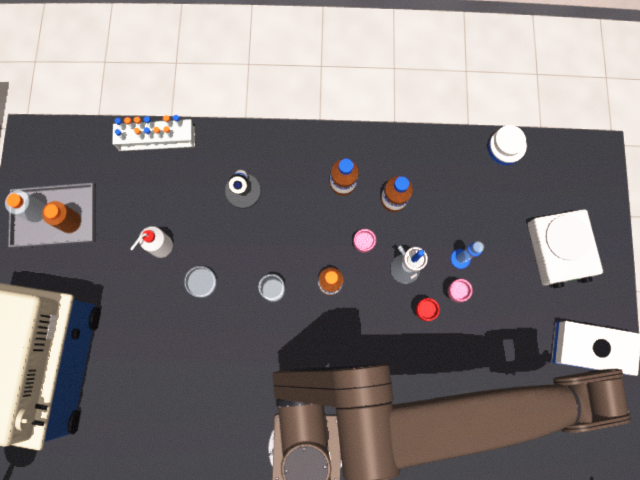

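View pics/side0.png

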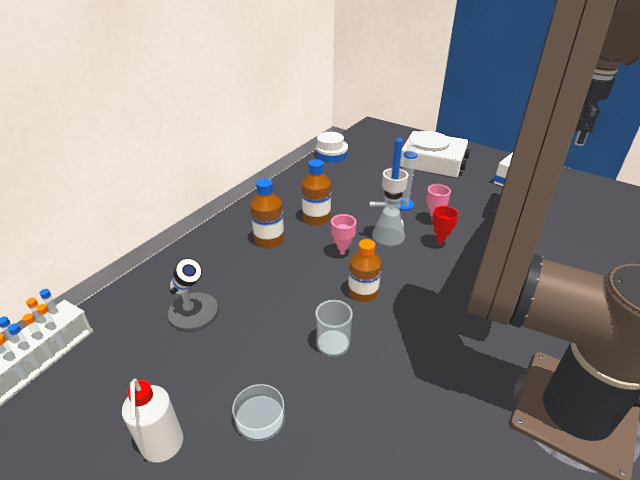

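The top view shows the flask with funnel and press at (412,260), the beaker at (271,287) and the camera at (240,187). The side view shows the press top at (398,141), the funnel at (395,180), the beaker at (333,328) and the camera at (188,272). I'll make one enlarged montage.

```bash
python3 -c "
from h import *
a=cv2.imread('pics/top0.png');b=cv2.imread('pics/side0.png')
def c(i,x,y,w,h,W,H): return cv2.resize(i[y:y+h,x:x+w],(W,H),interpolation=cv2.INTER_CUBIC)
# each 400x300
t=[c(a,380,230,80,60,400,300),c(b,350,130,100,120,250,300),c(a,215,160,60,60,300,300)[:, :],c(b,150,250,80,80,300,300),c(b,300,290,66,75,264,300),c(a,246,264,50,50,200,300-100)]
p=np.zeros((600,800,3),np.uint8)
p[:300,:400]=t[0];p[:300,400:650]=t[1];p[300:,:300]=t[2];p[300:,300:600]=t[3];p[300:500,600:800]=t[5]
cv2.imwrite('pics/m.png',p)"
```

```text
(no output)
```

View pics/m.png

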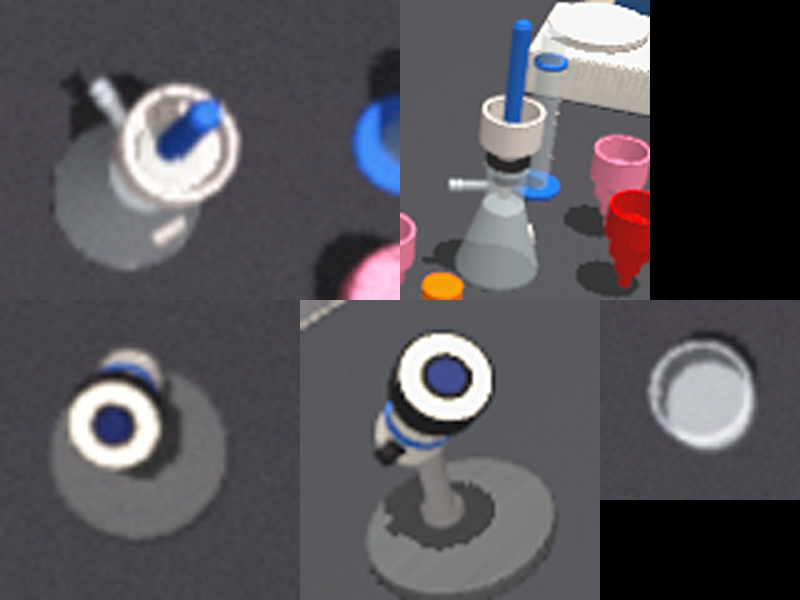

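Top crop readings in image pixels: funnel rim (416,258.8), press top (421,252.6), lens (237.8,184.8), camera base (242.6,190.8), beaker lip (271.8,287.5). Side readings: rim (395.2,174.6), press top (398.8,139.2), lens (188.9,270.5), camera base (193.5,309.5).

```bash
python3 -c "
from h import *
np.set_printoptions(precision=4,suppress=True)
t=load('top0');s=load('side0')
for n,a,b in [('rim',(416,258.8),(395.2,174.6)),('presstop',(421,252.6),(398.8,139.2)),('lens',(237.8,184.8),(188.9,270.5)),('cbase',(242.6,190.8),(193.5,309.5)),('flaskbase',(405.4,269),(388.8,236.4)),('beaklip',(271.8,287.5),(334,316.5))]: print(n,*tri([(t,a),(s,b)]))
print('rim z.198?',atz(t,(416,258.8),.196), 'beaker lip',atz(t,(271.8,287.5),.092),'floor',atz(t,(273.2,288.5),.004),'lens',atz(t,(237.8,184.8),.138),atz(s,(188.9,270.5),.138),'cb',atz(t,(242.6,190.8),.01),atz(s,(193.5,309.5),.01))
for n,p in [('cyl top',(477,247)),]: print(n,atz(t,p,.205))
for n,p,z in [('orange',(331,281),.143),('amber1',(346,165),.178),('amber2',(402,184),.178),('wash',(149,236),.19),('red',(428,309),.1),('pinkL',(365,240),.1),('pinkR',(460,290),.1),('dish',(200,282),.038)]: print(n,atz(t,p,z))
L=atz(t,(237.8,184.8),.138)
for az in np.radians(range(180,311,10)):
  d=np.array([np.cos(az)*np.cos(.96),np.sin(az)*np.cos(.96),np.sin(.96)]); B=L-.085*d
  print(int(np.degrees(az)+.5),proj(t,B)[0],proj(s,B)[0])
"
```

```text
rim [ 0.5291 -0.2825  0.1891] [np.float64(0.0010318376267608351), np.float64(0.0010318376267608302)]
presstop [ 0.529  -0.2788  0.2851] [np.float64(0.0013218966682056663), np.float64(0.001321896668205625)]
lens [0.7391 0.2157 0.1325] [np.float64(0.0012251511963765973), np.float64(0.001225151196376681)]
cbase [0.7561 0.2167 0.0091] [np.float64(0.00137834990001713), np.float64(0.0013783499000171362)]
flaskbase [ 0.5285 -0.284  -0.0035] [np.float64(0.0020217824677463006), np.float64(0.002021782467746215)]
beaklip [0.454  0.1109 0.0768] [np.float64(0.001059164322663249), np.float64(0.0010591643226632481)]
rim z.198? [ 0.529 -0.281  0.196] beaker lip [0.4532 0.1102 0.092 ] floor [0.4603 0.1121 0.004 ] lens [0.7385 0.2158 0.138 ] [0.7323 0.2189 0.138 ] cb [0.757  0.2174 0.01  ] [0.7539 0.2166 0.01  ]
cyl top [ 0.564  -0.4454  0.205 ]
orange [ 0.4698 -0.0552  0.143 ]
amber1 [ 0.7929 -0.0894  0.178 ]
amber2 [ 0.7422 -0.2465  0.178 ]
wash [0.5729 0.4432 0.19  ]
red [ 0.403  -0.3309  0.1   ]
pinkL [ 0.5958 -0.1513  0.1   ]
pinkR [ 0.4587 -0.4228  0.1   ]
dish [0.4695 0.325  0.038 ]
180 [241.4861 175.6716] [178.3901 284.2527]
190 [238.6392 175.8384] [175.6279 286.6102]
200 [235.852  176.4768] [173.3829 289.1944]
210 [233.2078 177.5679] [171.7311 291.934 ]
220 [230.7857 179.0797] [170.7343 294.7499]
230 [228.6589 180.9675] [170.4367 297.5576]
240 [226.8915 183.1752] [170.8623 300.2691]
250 [225.5377 185.6373] [172.0123 302.7959]
260 [224.6394 188.28  ] [173.8631 305.0524]
270 [224.2249 191.024 ] [176.3655 306.9595]
280 [224.3083 193.7862] [179.4452 308.4484]
290 [224.8886 196.4828] [183.0048 309.4638]
300 [225.9495 199.0311] [186.9269 309.9674]
310 [227.4598 201.3527] [191.0792 309.9398]
```

Known heights and triangulation agree to about 5 mm. Camera azimuth is about 180°, which I'll check with an overlay. Next I compute the first move, to above the press.

```bash
cat >> h.py <<'E'
from scipy.spatial.transform import Rotation as Ro
np.set_printoptions(precision=4,suppress=True)
DOWN=np.array([[0,0,-1.],[0,-1,0],[-1,0,0]])  # rows=world; cols x=(0,0,-1), y=(0,-1,0), z=(-1,0,0)
def delta(p,R=None):
    o=r.get_obs(); T=np.array(o['tool_rot']); R=T if R is None else R
    print('t',o['time'],'pos',o['tool_pos'],'op',o['opening'],'F',o['force'])
    print('shift',T.T@(np.array(p)-o['tool_pos'])/.5,'turn',Ro.from_matrix(T.T@R).as_rotvec()/np.pi)
E
python3 -c "
from h import *
delta((.529,-.281,.36),DOWN); delta((.187,-.648,.36))
t=load('top0');s=load('side0')
ims=[]
for S,fn,L,(x,y),k in [(t,'top0',atz(t,(237.8,184.8),.138),(205,155),8),(s,'side0',atz(s,(188.9,270.5),.138),(155,245),5)]:
  im=cv2.imread(f'pics/{fn}.png'); w=400//k; base=cv2.resize(im[y:y+w,x:x+w],(400,400),interpolation=cv2.INTER_CUBIC)
  for az,c in [(165,(0,0,255)),(180,(0,255,0)),(195,(255,0,255))]:
    a=np.radians(az);d=np.array([np.cos(a)*np.cos(.96),np.sin(a)*np.cos(.96),np.sin(.96)]);u=np.cross(d,[0,0,1]);u/=np.linalg.norm(u);v=np.cross(d,u)
    for dep,rad in [(0,.027),(.085,.023)]:
      P=proj(S,[L-dep*d+rad*(np.cos(q)*u+np.sin(q)*v) for q in np.linspace(0,6.28,40)])
      cv2.polylines(base,[((P-[x,y]+.5)*k).astype(int)],True,c,1)
  ims.append(base)
cv2.imwrite('pics/ov.png',np.hstack(ims))"
```

```text
t 0.1 pos [ 0.187  -0.648   0.2301] op 0.08528820883875998 F [ 0.0665  0.2752 -0.16  ]
shift [-0.2585 -0.5162 -0.8607] turn [ 0.0894 -0.      0.0007]
t 0.1 pos [ 0.187  -0.648   0.2301] op 0.08528820883875998 F [ 0.0665  0.2752 -0.16  ]
shift [-0.2599 -0.0005 -0.0001] turn [0. 0. 0.]
```

View pics/ov.png

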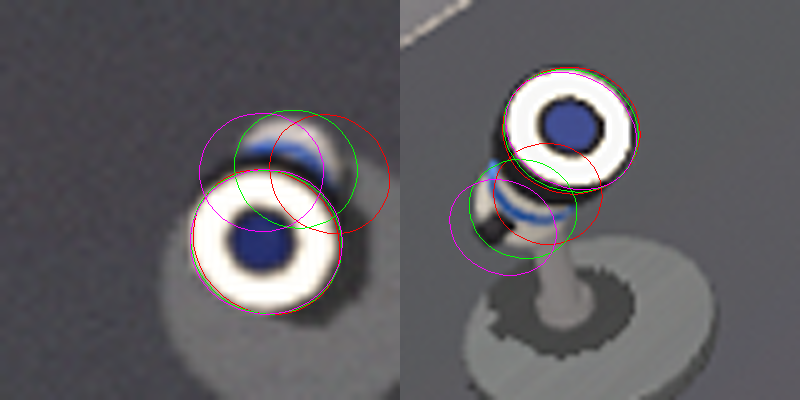

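The overlay fits at an azimuth of about 180–182° (tube back at x≈290 in the left panel, green 180° circle at 296). Now I rise, then go across to above the press.

```bash
python3 -m handwheel '[[[-0.13,0,0],[0,0,0],-1],[[-0.26,0,0],[0,0,0],-1],[[-0.26,-0.06,-0.1],[0.02,0,0],-1],[[-0.26,-0.12,-0.2],[0.04,0,0],-1],[[-0.26,-0.18,-0.3],[0.06,0,0],-1],[[-0.26,-0.24,-0.4],[0.08,0,0],-1],[[-0.26,-0.3,-0.5],[0.089,0,0],-1],[[-0.259,-0.36,-0.6],[0.089,0,0],-1],[[-0.259,-0.42,-0.7],[0.089,0,0],-1],[[-0.259,-0.48,-0.8],[0.089,0,0.001],-1],[[-0.259,-0.516,-0.861],[0.089,0,0.001],-1],[[-0.259,-0.516,-0.861],[0.089,0,0.001],-1]]'
python3 -c "
from h import *
s=snap('wrist','w1'); delta((.529,-.281,.255),DOWN); print(proj(s,[[.529,-.281,.291],[.529,-.281,.196],[.529,-.281,.36]]))"
```

```text
time: 1.6
tool_pos: [0.5303, -0.2792, 0.36]
tool_rot: [[-0.001, 0.005, -1.0], [-0.002, -1.0, -0.005], [-1.0, 0.002, 0.001]]
force: [0.9, -1.1, 0.0]
opening: 0.0853
t 1.65 pos [ 0.5295 -0.2805  0.3601] op 0.08522939115145484 F [-0.3993 -0.3269 -0.1986]
shift [0.2102 0.0004 0.0008] turn [ 0.0011  0.0003 -0.0009]
[[335.0425 262.6374]
 [333.2443 221.0092]
 [337.6406 323.0688]]
```

View pics/w1.png

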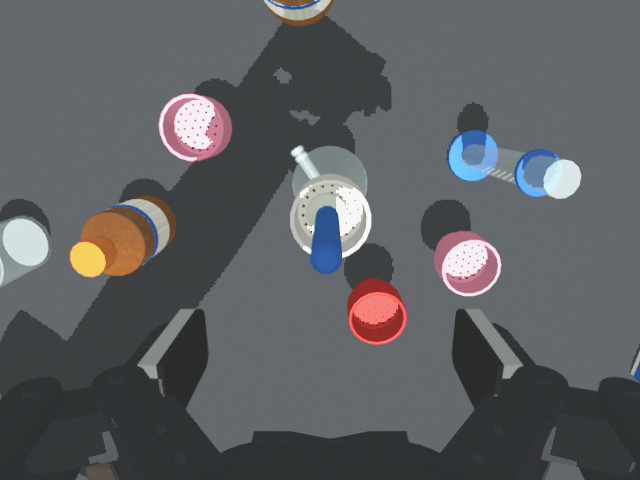

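Wrist view: handle top at (327,258), rim centre (331,217), both a few pixels off the prediction.

```bash
python3 -c "
from h import *
s=load('w1'); t=load('top0')
print('top',atz(s,(327,258),.291),'rim',atz(s,(331,217),.196), 'topview presstop',atz(t,(421,252.6),.291))
print('two-view rim',tri([(s,(331,217)),(t,(416,258.8))]),'press',tri([(s,(327,258)),(t,(421,252.6))]))
delta((.530,-.278,.255),DOWN)"
```

```text
top [ 0.5316 -0.2767  0.291 ] rim [ 0.5321 -0.2793  0.196 ] topview presstop [ 0.5293 -0.2773  0.291 ]
two-view rim (array([ 0.5303, -0.2806,  0.1909]), [np.float64(0.0013537529608416419), np.float64(0.0013537529608414903)]) press (array([ 0.5301, -0.2773,  0.2873]), [np.float64(0.0006354044272816069), np.float64(0.0006354044272817299)])
t 1.65 pos [ 0.5295 -0.2805  0.3601] op 0.08522939115145484 F [-0.3993 -0.3269 -0.1986]
shift [ 0.2102 -0.0056 -0.0012] turn [ 0.0011  0.0003 -0.0009]
```

```bash
python3 -m handwheel '[[[0.07,-0.006,-0.001],[0,0,0],-1],[[0.14,-0.006,-0.001],[0,0,0],-1],[[0.19,-0.006,-0.001],[0,0,0],-1],[[0.21,-0.006,-0.001],[0,0,0],-1],[[0.21,-0.006,-0.001],[0,0,0],1],[[0.21,-0.006,-0.001],[0,0,0],1],[[0.21,-0.006,-0.001],[0,0,0],1],[[0.21,-0.006,-0.001],[0,0,0],1],[[0.21,-0.006,-0.001],[0,0,0],1],[[0.21,-0.006,-0.001],[0,0,0],1]]'
```

```text
time: 2.9
tool_pos: [0.5302, -0.2788, 0.257]
tool_rot: [[0.002, 0.001, -1.0], [-0.004, -1.0, -0.001], [-1.0, 0.004, -0.002]]
force: [-0.2, 0.9, 4.2]
opening: 0.0163
```

```bash
python3 -m handwheel '[[[-0.02,0,0],[0,0,0],1],[[-0.05,0,0],[0,0,0],1],[[-0.09,0,0],[0,0,0],1],[[-0.13,0,0],[0,0,0],1],[[-0.17,0,0],[0,0,0],1],[[-0.18,0,0],[0,0,0],1],[[-0.18,0,0],[0,0,0],1]]'
python3 -c "
from h import *
s=snap('side','s2');i=cv2.imread('pics/s2.png')[60:360,240:540];w=snap('wrist','w2');j=cv2.imread('pics/w2.png')
cv2.imwrite('pics/s2c.png',np.hstack([cv2.resize(i,(400,400)),cv2.resize(j,(400,300))[:, :] if 0 else np.vstack([cv2.resize(j,(400,300)),np.zeros((100,400,3),np.uint8)])]))
delta((.456,.111,.345),DOWN)"
```

```text
time: 3.78
tool_pos: [0.5298, -0.2784, 0.3461]
tool_rot: [[0.001, 0.001, -1.0], [-0.003, -1.0, -0.001], [-1.0, 0.003, -0.001]]
force: [0.7, -0.0, -1.1]
opening: 0.0161
t 3.875 pos [ 0.5294 -0.2782  0.3447] op 0.01660542304989919 F [-0.6342  0.64   -1.3991]
shift [-0.0019 -0.7785  0.146 ] turn [ 0.0004  0.0003 -0.0006]
```

View pics/s2c.png

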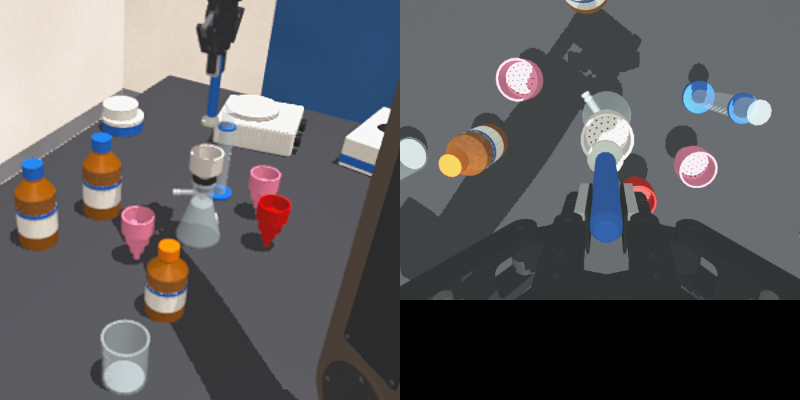

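Both views show the press held upright and clear of the funnel, with the flask undisturbed. I carry it over the beaker.

```bash
python3 -m handwheel '[[[0,-0.04,0.008],[0,0,0],1],[[0,-0.12,0.022],[0,0,0],1],[[0,-0.22,0.042],[0,0,0],1],[[0,-0.32,0.06],[0,0,0],1],[[0,-0.42,0.08],[0,0,0],1],[[0,-0.52,0.1],[0,0,0],1],[[0,-0.62,0.116],[0,0,0],1],[[0,-0.7,0.132],[0,0,0],1],[[0,-0.75,0.142],[0,0,0],1],[[0,-0.778,0.146],[0,0,0],1],[[0,-0.778,0.146],[0,0,0],1],[[0,-0.778,0.146],[0,0,0],1]]'
python3 -c "
from h import *
w=snap('wrist','w3');t=snap('top','t3');s=snap('side','s3')
w=cv2.imread('pics/w3.png');s=cv2.imread('pics/s3.png')[200:380,230:410]
cv2.imwrite('pics/w3c.png',np.hstack([cv2.resize(w[60:420,140:500],(400,400)),cv2.resize(s,(400,400))]))
delta((.456,.111,.2))"
```

```text
time: 5.38
tool_pos: [0.4563, 0.11, 0.3444]
tool_rot: [[0.0, 0.001, -1.0], [-0.004, -1.0, -0.001], [-1.0, 0.004, -0.0]]
force: [-0.0, -0.8, -0.4]
opening: 0.0162
t 5.525 pos [0.4565 0.1097 0.3445] op 0.016201439483123584 F [ 0.5201 -0.702  -0.7471]
shift [ 0.289  -0.0034  0.001 ] turn [0. 0. 0.]
```

View pics/w3c.png

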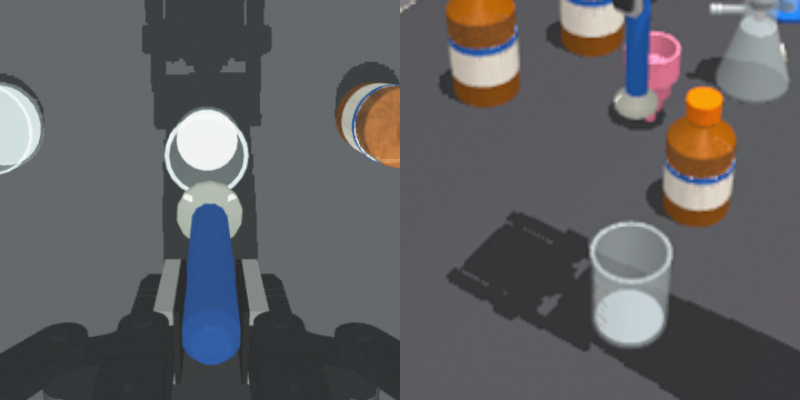

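Wrist crop: lip centre at (325,195), beaker floor (326,186), press foot (328,251). Side crop: lip (334,313.4), foot (336.6,246.4).

```bash
python3 -c "
from h import *
w=load('w3');s=load('s3');t=load('top0')
print('lip w',atz(w,(325.4,195),.092),'floor w',atz(w,(326.3,186),.004),'lip s',atz(s,(334,313.4),.092), tri([(w,(325.4,195)),(s,(334,313.4)),(t,(271.8,287.5))]))
print('foot',atz(w,(328.1,250.8),.262),tri([(w,(328.1,250.8)),(s,(336.6,246.4))]))"
```

```text
lip w [0.4593 0.1144 0.092 ] floor w [0.4546 0.114  0.004 ] lip s [0.45   0.1157 0.092 ] (array([0.4552, 0.1117, 0.0841]), [np.float64(0.003871427729418278), np.float64(0.002533967141048196), np.float64(0.0014082264753477371)])
foot [0.4574 0.1118 0.262 ] (array([0.4533, 0.1108, 0.2529]), [np.float64(0.0015641575866917163), np.float64(0.001564157586691705)])
```

```bash
python3 -m handwheel '[[[0.04,-0.005,0],[0,0,0],1],[[0.1,-0.005,0],[0,0,0],1],[[0.17,-0.005,0],[0,0,0],1],[[0.24,-0.005,0],[0,0,0],1],[[0.3,-0.005,0],[0,0,0],1],[[0.36,-0.005,0],[0,0,0],1],[[0.41,-0.005,0],[0,0,0],1],[[0.45,-0.005,0],[0,0,0],1],[[0.475,-0.005,0],[0,0,0],1],[[0.483,-0.005,0],[0,0,0],1],[[0.486,-0.005,0],[0,0,0],1],[[0.486,-0.005,0],[0,0,0],1]]'
python3 -m handwheel '[[[0,0,0],[0,0,0],1],[[0.002,0,0],[0,0,0],1],[[0.004,0,0],[0,0,0],1],[[0.004,0,0],[0,0,0],1]]'
python3 -c "
from h import *
s=snap('side','s4');i=cv2.imread('pics/s4.png')[230:380,260:410]
cv2.imwrite('pics/s4c.png',cv2.resize(i,(450,450),interpolation=cv2.INTER_CUBIC))
delta((.456,.1125,.0965))"
```

```text
time: 7.02
tool_pos: [0.4569, 0.1123, 0.1023]
tool_rot: [[0.002, 0.001, -1.0], [-0.003, -1.0, -0.001], [-1.0, 0.003, -0.002]]
force: [0.8, 0.2, -1.0]
opening: 0.0164
time: 7.52
tool_pos: [0.4563, 0.1123, 0.0995]
tool_rot: [[0.0, 0.001, -1.0], [-0.003, -1.0, -0.001], [-1.0, 0.003, -0.0]]
force: [-0.4, 0.3, 0.0]
opening: 0.0159
t 7.575 pos [0.4563 0.1123 0.0995] op 0.016303293598698074 F [ 0.4824  0.4617 -0.8811]
shift [ 0.006  -0.0005  0.0006] turn [0. 0. 0.]
```

View pics/s4c.png

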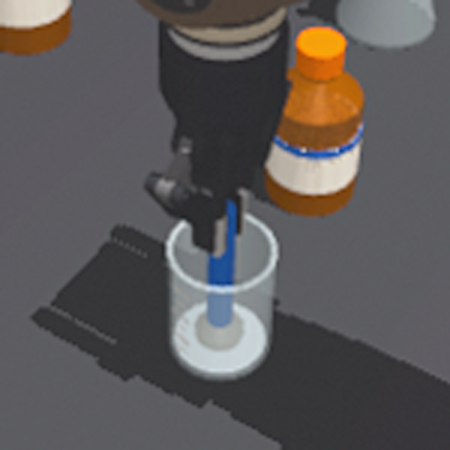

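The foot is inside the beaker, well centred at crop (220,330), just above the floor. I keep lowering slowly and watch the force.

```bash
python3 -m handwheel '[[[0.002,0,0],[0,0,0],1],[[0.004,0,0],[0,0,0],1],[[0.004,0,0],[0,0,0],1]]'; python3 -m handwheel '[[[0.002,0,0],[0,0,0],1],[[0.003,0,0],[0,0,0],1],[[0.003,0,0],[0,0,0],1]]'
```

```text
time: 7.95
tool_pos: [0.4563, 0.1123, 0.0974]
tool_rot: [[0.0, 0.001, -1.0], [-0.003, -1.0, -0.001], [-1.0, 0.003, -0.0]]
force: [0.1, -0.5, -0.4]
opening: 0.0165
time: 8.32
tool_pos: [0.4564, 0.1122, 0.0961]
tool_rot: [[0.0, 0.001, -1.0], [-0.003, -1.0, -0.001], [-1.0, 0.003, -0.0]]
force: [0.3, -0.1, -0.2]
opening: 0.0161
```

```bash
python3 -m handwheel '[[[0.002,0,0],[0,0,0],1],[[0.003,0,0],[0,0,0],1],[[0.003,0,0],[0,0,0],1]]'; python3 -m handwheel '[[[0.002,0,0],[0,0,0],1],[[0.003,0,0],[0,0,0],1],[[0.003,0,0],[0,0,0],1]]'
```

```text
time: 8.7
tool_pos: [0.4571, 0.1123, 0.096]
tool_rot: [[0.001, 0.001, -1.0], [-0.003, -1.0, -0.001], [-1.0, 0.003, -0.001]]
force: [-2.3, -0.4, 6.1]
opening: 0.0163
time: 9.07
tool_pos: [0.4578, 0.1123, 0.096]
tool_rot: [[0.002, 0.001, -1.0], [-0.003, -1.0, -0.001], [-1.0, 0.003, -0.002]]
force: [-4.4, 0.7, 13.2]
opening: 0.0163
```

Contact at TCP z 0.096. I ease back up, part-open and rise.

```bash
python3 -m handwheel '[[[-0.003,0,0],[0,0,0],1],[[-0.006,0,0],[0,0,0],1],[[-0.006,0,0],[0,0,0],0.5],[[-0.006,0,0],[0,0,0],0],[[-0.006,0,0],[0,0,0],0],[[-0.006,0,0],[0,0,0],0],[[-0.006,0,0],[0,0,0],0],[[-0.03,0,0],[0,0,0],0],[[-0.08,0,0],[0,0,0],0],[[-0.15,0,0],[0,0,0],-1],[[-0.25,0,0],[0,0,0],-1],[[-0.34,0,0],[0,0,0],-1]]'
python3 -c "
from h import *
s=snap('side','s5');w=snap('wrist','w5')
i=cv2.imread('pics/s5.png')[200:380,230:410];w=cv2.imread('pics/w5.png')
cv2.imwrite('pics/s5c.png',np.hstack([cv2.resize(i,(400,400)),cv2.resize(w[60:420,140:500],(400,400))]))
delta((.531,-.280,.30),DOWN)"
```

```text
time: 10.58
tool_pos: [0.4563, 0.1128, 0.2659]
tool_rot: [[0.002, 0.001, -1.0], [-0.003, -1.0, -0.001], [-1.0, 0.003, -0.002]]
force: [-0.2, -0.5, -0.3]
opening: 0.0853
t 10.675 pos [0.4594 0.1129 0.2708] op 0.08541243447639418 F [ 0.2294 -1.1829  0.816 ]
shift [-0.0543  0.7862 -0.1429] turn [ 0.0004 -0.0044 -0.0009]
```

View pics/s5c.png

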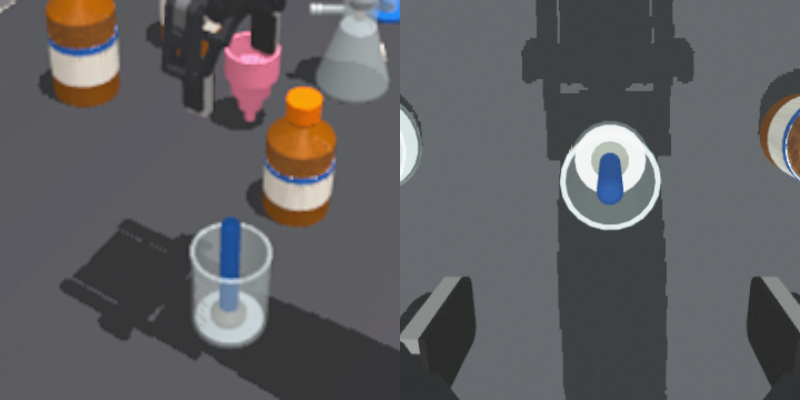

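The press stands upright and centred in the beaker (side crop (230,265), wrist crop (610,180)). On to above the funnel.

```bash
python3 -m handwheel '[[[-0.07,0.03,-0.006],[0,0,0],-1],[[-0.07,0.1,-0.02],[0,0,0],-1],[[-0.07,0.2,-0.04],[0,0,0],-1],[[-0.07,0.31,-0.06],[0,0,0],-1],[[-0.07,0.42,-0.08],[0,0,0],-1],[[-0.07,0.53,-0.1],[0,0,0],-1],[[-0.07,0.63,-0.12],[0,0,0],-1],[[-0.07,0.72,-0.135],[0,0,0],-1],[[-0.07,0.77,-0.145],[0,0,0],-1],[[-0.07,0.785,-0.149],[0,0,0],-1],[[-0.07,0.785,-0.149],[0,0,0],-1],[[-0.07,0.785,-0.149],[0,0,0],-1]]'
python3 -c "
from h import *
s=snap('wrist','w6'); delta((.531,-.280,.159),DOWN); print(proj(s,[.531,-.28,.196])); w=cv2.imread('pics/w6.png')
cv2.imwrite('pics/w6c.png',cv2.resize(w[130:370,200:460],(780,720)) [:600])"
```

```text
time: 12.18
tool_pos: [0.5313, -0.2781, 0.2995]
tool_rot: [[0.001, 0.003, -1.0], [-0.003, -1.0, -0.003], [-1.0, 0.003, -0.001]]
force: [-0.1, 0.8, -1.1]
opening: 0.0857
t 12.225 pos [ 0.5314 -0.2781  0.2996] op 0.08532252416255438 F [0.3155 0.6087 0.806 ]
shift [0.2811 0.0029 0.0009] turn [ 0.0009 -0.0002 -0.0009]
[[334.3586 242.7351]]
```

View pics/w6c.png

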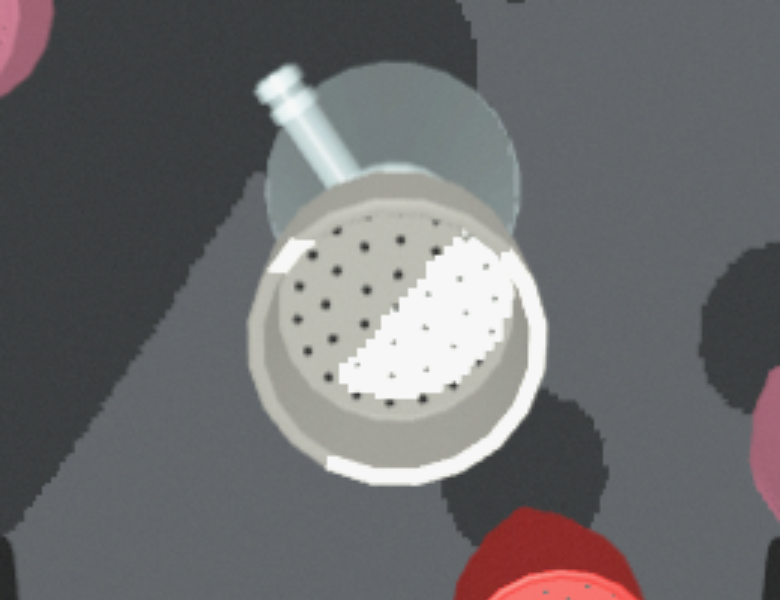

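Rim centre at crop (397,342), i.e. image (332.3,244), within 2 mm of the tool axis. I descend and grip.

```bash
python3 -m handwheel '[[[0.06,0.002,0.001],[0,0,0],-1],[[0.14,0.002,0.001],[0,0,0],-1],[[0.21,0.002,0.001],[0,0,0],-1],[[0.26,0.002,0.001],[0,0,0],-1],[[0.285,0.002,0.001],[0,0,0],-1],[[0.293,0.002,0.001],[0,0,0],-1],[[0.293,0.002,0.001],[0,0,0],-1],[[0.293,0.002,0.001],[0,0,0],1],[[0.293,0.002,0.001],[0,0,0],1],[[0.293,0.002,0.001],[0,0,0],1],[[0.293,0.002,0.001],[0,0,0],1],[[0.293,0.002,0.001],[0,0,0],1]]'
```

```text
time: 13.72
tool_pos: [0.5317, -0.2814, 0.1546]
tool_rot: [[0.003, 0.001, -1.0], [-0.005, -1.0, -0.001], [-1.0, 0.005, -0.003]]
force: [1.3, 2.0, 5.1]
opening: 0.0612
```

```bash
python3 -m handwheel '[[[-0.01,0,0],[0,0,0],1],[[-0.03,0,0],[0,0,0],1],[[-0.06,0,0],[0,0,0],1],[[-0.09,0,0],[0,0,0],1],[[-0.13,0,0],[0,0,0],1],[[-0.17,0,0],[0,0,0],1],[[-0.22,0,0],[0,0,0],1],[[-0.27,0,0],[0,0,0],1],[[-0.31,0,0],[0,0,0],1],[[-0.34,0,0],[0,0,0],1],[[-0.34,0,0],[0,0,0],1],[[-0.34,0,0],[0,0,0],1]]'
python3 -c "
from h import *
s=snap('side','s7');i=cv2.imread('pics/s7.png')[30:330,240:540]
cv2.imwrite('pics/s7c.png',cv2.resize(i,(600,600)))
L=np.array([.738,.2165,.138])
for az in (180,182):
  a=np.radians(az);e=np.radians(55);d=np.array([np.cos(a)*np.cos(e),np.sin(a)*np.cos(e),np.sin(e)])
  y=np.array([np.sin(a),-np.cos(a),0]);y=-y if y[1]>0 else y
  R=np.array([-d,y,np.cross(-d,y)]).T
  tip=L+.1*d; print(az,d,tip); delta(L+d*(.1+.0615),R); delta(L+d*(.18+.0615),R)
"
```

```text
time: 15.22
tool_pos: [0.5304, -0.2802, 0.3216]
tool_rot: [[-0.001, 0.001, -1.0], [-0.002, -1.0, -0.001], [-1.0, 0.002, 0.001]]
force: [-0.3, 0.4, -2.2]
opening: 0.0614
180 [-0.5736  0.      0.8192] [0.6806 0.2165 0.2199]
t 15.275 pos [ 0.5303 -0.2801  0.3213] op 0.060968939884418316 F [ 0.3456  0.7987 -1.5133]
shift [ 0.1001 -0.9932 -0.2315] turn [ 0.0005  0.195  -0.0004]
t 15.275 pos [ 0.5303 -0.2801  0.3213] op 0.060968939884418316 F [ 0.3456  0.7987 -1.5133]
shift [-0.0308 -0.9931 -0.1395] turn [ 0.0005  0.195  -0.0004]
182 [-0.5732 -0.02    0.8192] [0.6807 0.2145 0.2199]
t 15.275 pos [ 0.5303 -0.2801  0.3213] op 0.060968939884418316 F [ 0.3456  0.7987 -1.5133]
shift [ 0.1001 -0.9867 -0.2316] turn [-0.0103  0.195  -0.0037]
t 15.275 pos [ 0.5303 -0.2801  0.3213] op 0.060968939884418316 F [ 0.3456  0.7987 -1.5133]
shift [-0.0308 -0.9834 -0.1396] turn [-0.0103  0.195  -0.0037]
```

View pics/s7c.png

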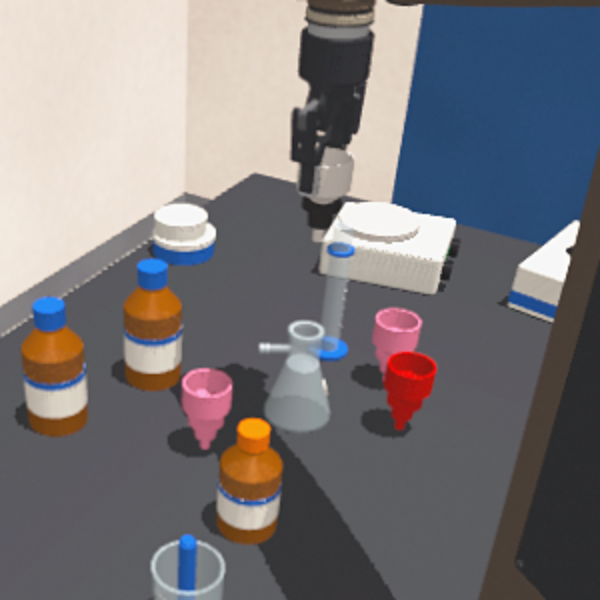

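The funnel and stopper hang straight in the gripper, with the tip at crop (319,235), and the empty flask stands at (298,380). I carry it to a stand-off on the line of sight.

```bash
python3 -m handwheel '[[[-0.01,-0.04,0],[0,0,0],1],[[-0.02,-0.11,0],[0,0.01,0],1],[[-0.031,-0.2,0],[0,0.03,0],1],[[-0.031,-0.3,-0.02],[0,0.05,0],1],[[-0.031,-0.4,-0.04],[-0.001,0.075,0],1],[[-0.031,-0.5,-0.06],[-0.002,0.1,0],1],[[-0.031,-0.6,-0.08],[-0.003,0.125,-0.001],1],[[-0.031,-0.7,-0.1],[-0.004,0.15,-0.001],1],[[-0.031,-0.8,-0.12],[-0.005,0.175,-0.002],1],[[-0.031,-0.89,-0.135],[-0.005,0.19,-0.002],1],[[-0.031,-0.96,-0.14],[-0.005,0.195,-0.002],1],[[-0.031,-0.988,-0.14],[-0.005,0.195,-0.002],1]]'
python3 -m handwheel '[[[0,0,0],[0,0,0],1],[[0,0,0],[0,0,0],1]]'
python3 -c "
from h import *
s=snap('side','s8');t=snap('top','t8')
L=np.array([.738,.2165,.138]);a=np.radians(181);e=np.radians(55);d=np.array([np.cos(a)*np.cos(e),np.sin(a)*np.cos(e),np.sin(e)])
y=np.array([np.sin(a),-np.cos(a),0]);y=-y if y[1]>0 else y
R=np.array([-d,y,np.cross(-d,y)]).T
delta(L+d*(.1+.0615),R)
o=r.get_obs();T=o['tool_pos']+.0615*np.array(o['tool_rot'])[:,0]
print('tip model',T,'dist',np.linalg.norm(T-L),proj(s,T),proj(t,T))
i=cv2.imread('pics/s8.png')[140:340,110:310];j=cv2.imread('pics/t8.png')[140:240,210:310]
cv2.imwrite('pics/s8c.png',np.hstack([cv2.resize(i,(400,400)),cv2.resize(j,(400,400))]))"
```

```text
time: 16.77
tool_pos: [0.5982, 0.2168, 0.3357]
tool_rot: [[0.573, 0.021, -0.819], [0.011, -1.0, -0.018], [-0.82, 0.001, -0.573]]
force: [-0.4, 0.1, -1.4]
opening: 0.061
time: 17.02
tool_pos: [0.5996, 0.2136, 0.3365]
tool_rot: [[0.574, 0.018, -0.818], [0.009, -1.0, -0.016], [-0.818, 0.002, -0.575]]
force: [0.3, -0.4, -2.3]
opening: 0.061
t 17.125 pos [0.6    0.213  0.3368] op 0.06089949500398539 F [-0.4114 -0.8909 -1.4885]
shift [ 0.161  -0.0024  0.0021] turn [ 0.0002 -0.0006 -0.0006]
tip model [0.6353 0.2135 0.2865] dist 0.18053380330140117 [[214.6009 225.0994]] [[229.5868 207.1238]]
```

View pics/s8c.png

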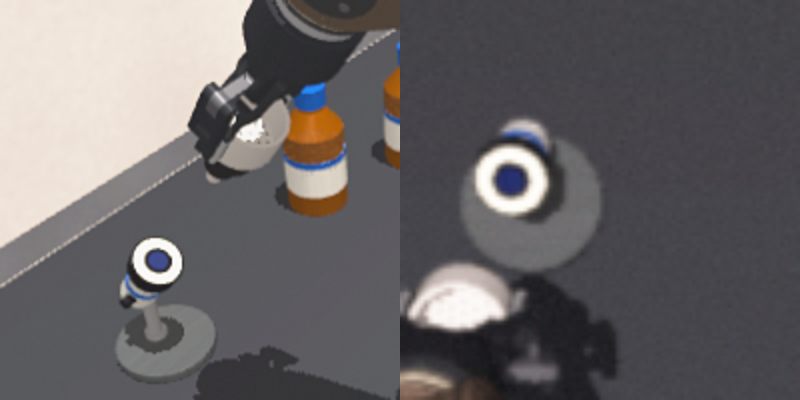

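Side crop: stem end at (213,178), i.e. image (216.5,229), against model (214.6,225.1). That is the same few-millimetre offset the side camera shows for the lens. I approach along the tool axis.

```bash
python3 -m handwheel '[[[0.015,-0.002,0],[0,0,0],1],[[0.035,-0.002,0.001],[0,0,0],1],[[0.06,-0.002,0.002],[0,0,0],1],[[0.085,-0.002,0.002],[0,0,0],1],[[0.11,-0.002,0.002],[0,0,0],1],[[0.13,-0.002,0.002],[0,0,0],1],[[0.145,-0.002,0.002],[0,0,0],1],[[0.155,-0.002,0.002],[0,0,0],1],[[0.161,-0.002,0.002],[0,0,0],1],[[0.161,-0.002,0.002],[0,0,0],1],[[0.161,-0.002,0.002],[0,0,0],1]]'
python3 -c "
from h import *
s=snap('side','s9');L=np.array([.738,.2165,.138])
o=r.get_obs();X=np.array(o['tool_rot'])[:,0];T=o['tool_pos']+.0615*X
print('tip',T,'dist',np.linalg.norm(T-L),X,o['opening'],o['force'],'proj tip,lens',proj(s,[T,L]).round(1))
i=cv2.imread('pics/s9.png');j=cv2.resize(i[180:330,120:270],(600,600),interpolation=cv2.INTER_CUBIC)
k=i[280:360,290:370];j[400:,400:]=cv2.resize(k,(200,200))
cv2.imwrite('pics/s9c.png',j)"
```

```text
time: 18.5
tool_pos: [0.6457, 0.2154, 0.2709]
tool_rot: [[0.576, 0.018, -0.817], [0.009, -1.0, -0.016], [-0.817, 0.002, -0.576]]
force: [0.7, -0.5, -1.8]
opening: 0.0612
tip [0.6811 0.216  0.2206] dist 0.1003455037777592 [ 0.5758  0.0089 -0.8175] 0.0611610947562461 [-0.2906 -0.6006 -2.666 ] proj tip,lens [[201.1 246.5]
 [187.9 268.8]]
```

The picture limit is reached. By the numbers the stem end is 100.3 mm from the lens and on axis. I make a final steadiness check and hand in.

```bash
python3 -m handwheel '[[[0,0,0],[0,0,0],1],[[0,0,0],[0,0,0],1],[[0,0,0],[0,0,0],1],[[0,0,0],[0,0,0],1]]'
python3 -c "
from h import *
o=r.get_obs(); print(np.abs(o['dq']).max(),o['opening'],o['tool_pos'])
a=cv2.imread('pics/s5.png').astype(int);b=snap('side','s10')['pixels'][:,:,::-1].astype(int)
blue=lambda i:(lambda m:(m.sum(),np.argwhere(m).mean(0)))((i[270:370,300:370,0]-i[270:370,300:370,2]>60))
print('press in beaker, blue pixels then/now',blue(a),blue(b)); order.job_done()"
```

```text
time: 19.05
tool_pos: [0.6456, 0.2154, 0.2704]
tool_rot: [[0.575, 0.018, -0.818], [0.009, -1.0, -0.016], [-0.818, 0.002, -0.575]]
force: [-0.4, -0.1, -1.9]
opening: 0.0612
0.0018347972833549263 0.06124509380319665 [0.6456 0.2154 0.2704]
press in beaker, blue pixels then/now (np.int64(276), array([37.6159, 36.5326])) (np.int64(348), array([41.5747, 36.0057]))
the job is handed in; nothing more can be done
```

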